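# Tip the wax bar on to the warming plate

## Robot

A 6-joint arm with a two-finger parallel gripper is mounted at the origin on the work surface. World frame = base frame: x ahead of the robot, y to its left, z up, the work surface at z = 0. Lengths are in m, angles in degrees, forces in N, time in s.
With the tool pointing down it reaches from about 0.325 to 0.775 m from the base axis. Payload 5.5 kg.
Tool frame: the origin (TCP) lies midway between the tips of the shut fingers; the grasp point (between the pads) lies 19 mm behind it (r.grasp_offset is the z of the grasp point in the tool frame, in m); z points along the fingers, y is the line along which they close (so a half turn about z gives the same grasp; the last joint's range is limited). The gripper opens to 88 mm and grips with 3 to 60 N. Pads are 20 mm wide; open, the fingers measure 115 mm over their backs; the gripper's body (75 mm by 178 mm) begins 61 mm behind the grasp point.
Start: joints at [63.787, 5.22, 70.514, -0, 104.267, -3.249], TCP at [0.234, 0.552, 0.223] pointing down, gripper open.
Joint ranges: [-164.24, 164.24], [-49.07, 125.15], [9.68, 141.18], [-86.29, 266.29], [3.28, 154.24], [-151.56, 151.56]. Speed limits (degrees/s): [147.25, 147.25, 172.46, 180, 180, 180].

## Interface

Orientations are given as a 3x3 rotation matrix whose columns are the frame's x, y, z axes.
In Python, from plant import r, optics gives the robot as it stands. The module is installed in compiled form; this text tells all that it offers.
- The arm moves only by the tool apply_moves, never from a script. Its argument "steps" is text: rows parted by semicolons, each of 7 numbers parted by spaces: the opening, from -1 (shut) to 1 (fully open), so that 0 is half open, then the shift along the tool's x, y, z in mm, then the turn, a rotation vector about the tool's x, y, z in degrees. A call has 1 to 10 rows; each row shifts and turns the commanded pose from where the row before left it, along the tool's axes as they then stand; what a row does not reach is not made up. A row lasts 1/8 s, in which the tool goes at most 62.5 mm and 10.7 degrees, less where a joint would pass 70% of its speed; a pose out of reach is approached as far as the arm can. A call is refused whole if a number of a shift passes 62.5 or a number of a turn 10.7, either way. A call with a gripper value outside its range is refused whole. The fingers move at their own pace and stop on an object; "grip_force" is the grip in N (left out, the last holds). Time passes only in rows, so rows that do not move let the fingers close. It gives the time, the measured TCP pose, the force, the opening and the grip force at its end, in the units of the state.
- r.read_state(): the state, without advancing time (a new reading comes with each control period).
- optics.grab_frame(name): name is "scene" or "top" or "wrist"; returns a dict with "frame" (384x512x3 uint8, blue, green, red), "z_map" (384x512 float32, m along the optical axis (not along the pixel's ray), 0 where there is no reading), "vfov" (degrees; the focal length in pixels is half the picture's height over the tangent of half this angle, whatever the lens; pixels are square), "cx", "cy" (the principal point, pixels), "position" and "rotation" of the camera in the world; the wrist camera has in their place "hand_eye" (4x4, takes a point from camera to tool coordinates, whose origin is the TCP and whose axes are the flange's). Camera axes: x right, y down, z forward; pixel columns grow to the right and rows downward; lengths in m; the calibration is good to about 2 mm. A picture is of the moment at which its call begins: read the wrist's pose just before it.
- r.hand_in(): hands the job in; it is judged then, once.
The state is a dict: "time_s": time; "qpos": joint angles; "dq": joint speeds; "effort": joint torques, N m; "eef_pos": TCP position; "ee_rot": TCP orientation; "wrist_force": force on the tool from outside, world axes, zero at the start; "torque": the same for the moment, N m; "finger_gap": opening from 0.0 (shut) to 1.0 (fully open); "gripper_force": force on a finger pad.
Only numpy, scipy, OpenCV 4.12 (cv2) and the standard library are available. Lean on these libraries where they do the work, as an engineer would, in place of code of your own. Each camera call takes 0.05 s, during which the arm holds its last target. There are 200 camera calls.

## Task

The tall wax bar stands on end at the open end of the pewter warming plate. Push it over with the fingertips towards the plate's raised stop so that it lies flat on its broad face, then push it along the plate until its leading end sits squarely against the stop, and draw the fingers away. Never lift the bar or knock it off the plate, and leave the round puck, the tin and the cork block where they are.

Things in the scene. Friction and masses are not known exactly. Their poses are not given: they have to be found in the camera images.
- bar: Violet wax bar, 30 mm thick (its x) x 46 wide (y) x 96 tall (z), 0.12 kg, loose. Origin: centre of its foot end. Starts upright on the plate, 55 to 70 mm before the plate's middle, x axis within 0.2 rad of the plate's. Pushed near the top of the broad face away from the stop, it tips over its lower edge and past 17 degrees falls by itself; the foot end is then its upright trailing end.
- bar_top (a point): Centre of the bar's top end (96 mm from the foot along the bar's z); once tipped this is its leading end
- bar_center (a point): Middle of the bar: 48 mm above the plate's top while standing, 15 mm above it when lying on its broad face
- plate: Pewter warming plate, fixed to the counter, 220 mm long (its x) x 140 mm wide (its y), flat top 22 mm above the counter. Origin: centre of its underside, at counter height. Its x axis points along its length from the open end, where the bar stands, to the stop; z up.
- plate_stop (a point): Middle of the inner face of the raised stop: a rib 10 mm thick and 14 mm high above the plate's top, across the full width of the plate's +x end. The inner face is 100 mm from the plate's origin along its x.
- puck: Bystander: round wax puck, 60 mm diameter, 25 mm high, lying loose on the counter beside the plate (+y side). Origin: centre of underside.
- tin: Bystander: round tin, 64 mm diameter, 45 mm high, loose on the counter beside the plate (-y side). Origin: centre of underside.
- cork: Bystander: cork polishing block, 50 x 95 x 32 mm, loose on the counter beyond the stop. Origin: centre of underside.
Not all that is in view belongs to the job. Leave any blue, orange or red look-alike of the bar alone.

How it is judged:
By the outcome, as a careful person would: the job done as asked, in the order asked, and still so for the second after the job is handed in, with the robot touching nothing.
It also fails if it takes over 38 s, if anything falls off the work surface, if the arm or the gripper's body presses on something with over 40 N, if the wrist force passes 120 N, or if a joint passes its speed limit or range.

## Working session

There is one attempt and no reset: what is moved stays moved. The work goes in short steps, Python scripts to look and compute and a tool call to move; the robot and the scene stay as the last step left them, time stands still between calls to the robot, and variables do not carry over. Pictures are saved under pics/ and viewed, at most 10 in all, crops included, and the job is handed in when it is done.

Besides the shell and the picture viewer there is one more tool, called after "Request:" by a JSON object that holds its "name" and its "arguments", one argument or row to a line. apply_moves: Moves the arm, as the interface text tells. Its arguments: {"type":"object","properties":{"steps":{"type":"string"},"grip_force":{"type":"number"}},"required":["steps"]}

```bash
mkdir -p pics
cat > h.py <<'E'
import numpy as np, cv2
from plant import r, optics
def save(g,n): cv2.imwrite('pics/'+n,g['frame'])
def pts(g):
    z=g['z_map']; h,w=z.shape; f=h/2/np.tan(np.radians(g['vfov'])/2)
    v,u=np.mgrid[:h,:w]
    P=np.stack([(u-g['cx'])/f*z,(v-g['cy'])/f*z,z],-1)
    return P@np.array(g['rotation']).T+np.array(g['position'])
E
python3 - <<'E'
from h import *
s=r.read_state(); print(s)
a=optics.grab_frame('scene'); b=optics.grab_frame('top')
save(a,'s0.png'); save(b,'t0.png')
for g in(a,b): print(g['position'],g['rotation'],g['vfov'],g['cx'],g['cy'],(g['z_map']>0).mean())
E
```

```text
{'time_s': 0.0, 'qpos': array([ 6.37849822e+01,  5.26177280e+00,  7.05829377e+01,  1.48588257e-03,
        1.04265804e+02, -3.24879945e+00]), 'dq': array([-0.10741796,  0.07067078,  0.01712425, -0.05910829, -0.05052422,
        0.06556486]), 'effort': array([-6.39460031e-04, -4.46475148e+01, -4.06428230e+01,  6.96958601e-02,
        2.96435959e-02, -1.80033553e-04]), 'eef_pos': array([0.23397502, 0.55217363, 0.2215104 ]), 'ee_rot': array([[-9.20737494e-01,  3.90181627e-01, -8.74596941e-04],
       [ 3.90182584e-01,  9.20735899e-01, -1.71934307e-03],
       [ 1.34416725e-04, -1.92431612e-03, -9.99998139e-01]]), 'wrist_force': array([-0.17779174, -0.37370583,  0.24632032]), 'torque': array([-0.00579545, -0.01474662, -0.01477176]), 'gripper_force': 0.0, 'finger_gap': 0.9993024202227974}
[1.03407647 0.09512825 0.82844404] [[-0.12611515  0.83381046 -0.53745241]
 [ 0.99191635  0.11365601 -0.05642939]
 [ 0.01403328 -0.54022443 -0.84140396]] 48.53009226472621 255.73214836770518 195.67347046435555 0.9958953857421875
[0.48923755 0.04837562 1.14290646] [[ 4.15618463e-04 -9.96614430e-01  8.22162124e-02]
 [-9.99850580e-01 -1.83495696e-03 -1.71886807e-02]
 [ 1.72813504e-02 -8.21967837e-02 -9.96466278e-01]] 44.97476290706238 248.94320654776155 192.02478818243506 0.995880126953125
```

View pics/s0.png

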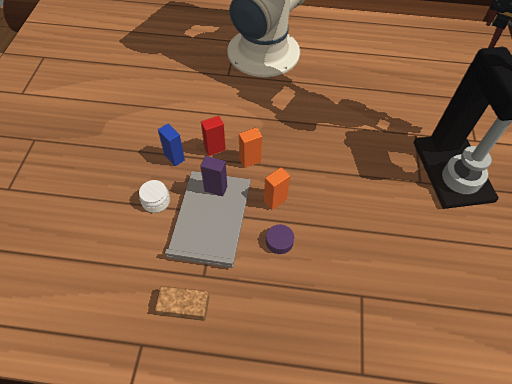

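View pics/t0.png

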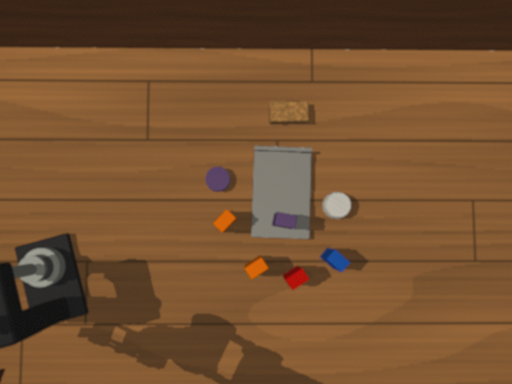

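The violet bar stands on the plate at scene (214,176) / top (286,220). The other candidates are look-alikes off the plate: orange at top (225,221) and (257,267), red at (296,278), blue at (336,259). Only the violet one stands on the plate's open end. The round violet object at (218,179) is the puck. Next I'll confirm this in a crop and measure.

```bash
cat >> h.py <<'E'
def rect(xy):
    c,s,a=cv2.minAreaRect(np.float32(xy*1000)); return np.round(c,1),np.round(s,1),round(a,2)
E
python3 - <<'E'
from h import *
b=optics.grab_frame('top'); a=optics.grab_frame('scene')
cv2.imwrite('pics/c0.png',cv2.resize(np.hstack([b['frame'][130:300,200:370],a['frame'][100:270,130:300]]),None,fx=2.3,fy=2.3,interpolation=cv2.INTER_CUBIC))
for n,g in(('top',b),('scene',a)):
    P=pts(g); hsv=cv2.cvtColor(g['frame'],cv2.COLOR_BGR2HSV); H,S,V=[hsv[...,i].astype(int) for i in range(3)]
    X,Y,Z=P[...,0],P[...,1],P[...,2]
    print(n,'counter z',np.median(Z[(abs(X-.45)<.2)&(abs(Y)<.3)]))
    gray=(S<60)&(V>60)&(abs(Z-.022)<.006)
    k,l,st,_=cv2.connectedComponentsWithStats(gray.astype(np.uint8)); i=1+np.argmax(st[1:,4])
    m=l==i; print('plate top',rect(P[m][:,:2]),np.median(Z[m]))
    rib=(S<60)&(abs(Z-.036)<.005)&(X>.4); print('rib',rib.sum(), rect(P[rib][:,:2]) if rib.sum()>5 else '')
    vio=(H>118)&(H<165)&(S>50)&(V<140)&(Z>.01)&(X>.3)
    k,l,st,ce=cv2.connectedComponentsWithStats(vio.astype(np.uint8))
    for i in range(1,k):
        if st[i,4]<25: continue
        m=l==i; q=P[m]; t=q[q[:,2]>q[:,2].max()-.006]
        print('violet',ce[i].round(),st[i,4],'z',q[:,2].min().round(3),q[:,2].max().round(3),rect(t[:,:2]))
    tall=(Z>.06)&(X>.2)&(X<.6)&(abs(Y)<.25)
    k,l,st,ce=cv2.connectedComponentsWithStats(tall.astype(np.uint8))
    for i in range(1,k):
        if st[i,4]>25:
            q=P[l==i]; t=q[q[:,2]>q[:,2].max()-.006];print('tall',ce[i].round(),q[:,2].max().round(3),rect(t[:,:2]))
E
```

```text
top counter z 0.0007437721049927681
plate top (array([576.9, -49. ]), array([139.1, 208.7]), 87.71) 0.02224438853402444
rib 357 (array([548.6, 150. ]), array([281.4, 719.9]), 1.29)
violet [217. 179.] 452 z 0.011 1.143 (array([489.2,  48.4]), array([0., 0.]), 0.0)
violet [285. 220.] 275 z 0.021 0.124 (array([511.7, -49. ]), array([45.2, 27.1]), 80.48)
violet [332. 266.] 26 z 0.028 0.1 (array([ 398.9, -173.2]), array([8.2, 1.7]), 77.0)
tall [224. 221.] 1.143 (array([489.2,  48.4]), array([0., 0.]), 0.0)
tall [284. 220.] 0.124 (array([511. , -49.1]), array([44.9, 29.5]), 79.08)
tall [336. 260.] 1.143 (array([489.2,  48.4]), array([0., 0.]), 0.0)
tall [255. 268.] 1.143 (array([489.2,  48.4]), array([0., 0.]), 0.0)
tall [296. 279.] 1.143 (array([489.2,  48.4]), array([0., 0.]), 0.0)
scene counter z 0.0014687261364697002
plate top (array([577.8, -50.8]), array([139.6, 210.1]), 87.98) 0.0229018351755666
rib 628 (array([561.3, 177.5]), array([192.7, 764.1]), 12.01)
violet [214. 175.] 819 z 0.023 0.828 (array([1034.1,   95.1]), array([0., 0.]), 0.0)
violet [280. 238.] 619 z 0.01 0.828 (array([1034.1,   95.1]), array([0., 0.]), 0.0)
tall [212. 127.] 0.101 (array([382.4, -79.4]), array([31.5, 45.6]), 32.97)
tall [169. 137.] 0.1 (array([ 423.2, -170.8]), array([46.2, 30.8]), 50.26)
tall [250. 140.] 0.1 (array([406.4,  12.1]), array([32.8, 46. ]), 32.72)
tall [213. 171.] 0.122 (array([513.5, -52.5]), array([46.5, 32.1]), 81.4)
tall [277. 181.] 0.1 (array([512.5,  84.5]), array([30.7, 46.9]), 47.24)
```

View pics/c0.png

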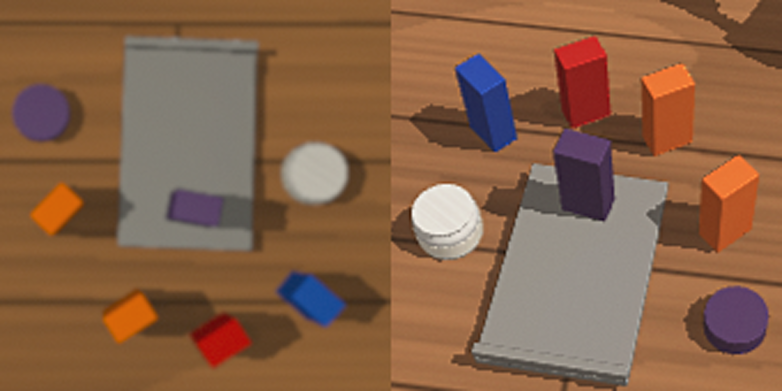

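Confirmed: the violet bar is the upright 30x46 block on the plate (crop (195,208) and (583,175)), with its top at 0.12 m. Before moving I'll check what the dark stand near the arm is and project the path.

Run:
```python
from h import *
for n in('top','scene'):
    g=optics.grab_frame(n); P=pts(g); Z=P[...,2]
    s=r.read_state(); p=s['eef_pos']; f=192/np.tan(np.radians(g['vfov'])/2)
    c=np.array(g['rotation']).T@(p-g['position']); print(n,'tcp px',c[:2]/c[2]*f+[g['cx'],g['cy']])
    m=(P[...,1]>.3)&(Z>.02)&(P[...,0]<.7)&(P[...,0]>-.1)&(g['z_map']>0)
    q=P[m]
    for z0 in np.arange(.02,.5,.06):
        t=q[(q[:,2]>=z0)&(q[:,2]<z0+.06)]
        if len(t)>5: print(round(z0,2),len(t),np.percentile(t,[2,98],axis=0).round(3).tolist())
# plate & tilt offsets in tool-target terms
s=r.read_state(); R=s['ee_rot']; 
tgt=np.array([.473,-.0437,.2215]); print('delta tool mm',(R.T@(tgt-s['eef_pos'])*1000).round(1),'yaw of tool y',np.degrees(np.arctan2(R[1,1],R[0,1])))
```

```text
top tcp px [-22.62894029 363.92024756]
0.02 2114 [[0.292, 0.431, 0.02], [0.465, 0.572, 0.07]]
0.08 819 [[0.289, 0.451, 0.084], [0.43, 0.532, 0.138]]
0.14 518 [[0.288, 0.45, 0.141], [0.416, 0.508, 0.199]]
0.2 694 [[0.222, 0.45, 0.202], [0.424, 0.502, 0.259]]
0.26 1270 [[0.284, 0.452, 0.261], [0.421, 0.486, 0.292]]
scene tcp px [510.06441799  61.68171013]
0.02 2624 [[0.295, 0.43, 0.02], [0.468, 0.569, 0.076]]
0.08 1273 [[0.295, 0.448, 0.083], [0.433, 0.533, 0.138]]
0.14 1093 [[0.294, 0.448, 0.141], [0.418, 0.515, 0.198]]
0.2 1152 [[0.226, 0.448, 0.201], [0.429, 0.513, 0.259]]
0.26 1916 [[0.223, 0.45, 0.261], [0.427, 0.503, 0.317]]
0.32 436 [[0.212, 0.458, 0.32], [0.245, 0.501, 0.347]]
delta tool mm [-452.6 -455.6    1. ] yaw of tool y 67.03415933684701
```

There is a stand about 0.3 m high beside the arm. I'll lift over it first, then cross to a spot behind the bar.

Request:
{"name": "apply_moves", "arguments": {
  "steps": "-0.68 0 0 -45 0 0 0;-0.68 0 0 -45 0 0 0;-0.68 0 0 -45 0 0 0;-0.68 -38 -38 0 0 0 0;-0.68 -38 -38 0 0 0 0;-0.68 -38 -38 0 0 0 0;-0.68 -38 -38 0 0 0 0;-0.68 -38 -38 0 0 0 0;-0.68 -38 -38 0 0 0 0;-0.68 -38 -38 0 0 0 0"
}}

```text
time_s: 1.55
eef_pos: [0.3755, 0.2021, 0.3577]
ee_rot: [[-0.921, 0.39, 0.001], [0.39, 0.921, 0.0], [-0.001, 0.0, -1.0]]
wrist_force: [0.2, 0.6, 0.4]
finger_gap: 0.159
gripper_force: 0.0
```

Request:
{"name": "apply_moves", "arguments": {
  "steps": "-0.68 -38 -38 0 0 0 0;-0.68 -38 -38 0 0 0 0;-0.68 -38 -38 0 0 0 0;-0.68 -38 -38 0 0 0 0;-0.68 -35 -38 0 0 0 0;-0.68 0 0 0 0 0 -6.5;-0.68 0 0 0 0 0 -6.5;-0.68 0 0 0 0 0 0"
}}

```text
time_s: 2.55
eef_pos: [0.4733, -0.0443, 0.3576]
ee_rot: [[-0.985, 0.174, -0.0], [0.174, 0.985, -0.0], [0.0, -0.0, -1.0]]
wrist_force: [0.4, 0.4, 0.3]
finger_gap: 0.163
gripper_force: 0.0
```

```bash
cat > go.py <<'E'
from h import *
import sys
# target x y z (mm), yaw of tool y (deg)
s=r.read_state(); R=s['ee_rot']; t=np.array(list(map(float,sys.argv[1:4])))
print('t',s['time_s'],'p',(s['eef_pos']*1000).round(1),'yaw',np.degrees(np.arctan2(R[1,1],R[0,1])).round(2),'z',R[:,2].round(4),'gap',s['finger_gap'],'F',s['wrist_force'].round(2))
print('tool delta',(R.T@(t-s['eef_pos']*1000)).round(1))
E
python3 go.py 473 -43.7 105
```

```text
t 2.55 p [473.3 -44.3 357.6] yaw 79.96 z [-0. -0. -1.] gap 0.16252987463883686 F [0.42 0.39 0.34]
tool delta [  0.4   0.6 252.6]
```

Request:
{"name": "apply_moves", "arguments": {
  "steps": "-0.68 0 0 50 0 0 0;-0.68 0 0 50 0 0 0;-0.68 0 0 50 0 0 0;-0.68 0 0 50 0 0 0;-0.68 0 0 35 0 0 0;-0.68 0 0 20 0 0 0;-0.68 0 0 0 0 0 0"
}}

```text
time_s: 3.42
eef_pos: [0.4727, -0.0439, 0.1017]
ee_rot: [[-0.985, 0.174, -0.002], [0.174, 0.985, 0.0], [0.002, -0.0, -1.0]]
wrist_force: [0.8, -0.3, 1.4]
finger_gap: 0.159
gripper_force: 0.0
```

```bash
python3 - <<'E'
from h import *
g=optics.grab_frame('scene'); cv2.imwrite('pics/s1.png',cv2.resize(g['frame'][80:280,120:340],None,fx=3,fy=3))
E
python3 go.py 473 -43.7 102
```

```text
t 3.475 p [473.5 -44.1 103.4] yaw 80.0 z [ 5.e-04 -1.e-04 -1.e+00] gap 0.15865704053382765 F [ 0.97 -0.29  1.44]
tool delta [0.6 0.3 1.4]
```

View pics/s1.png

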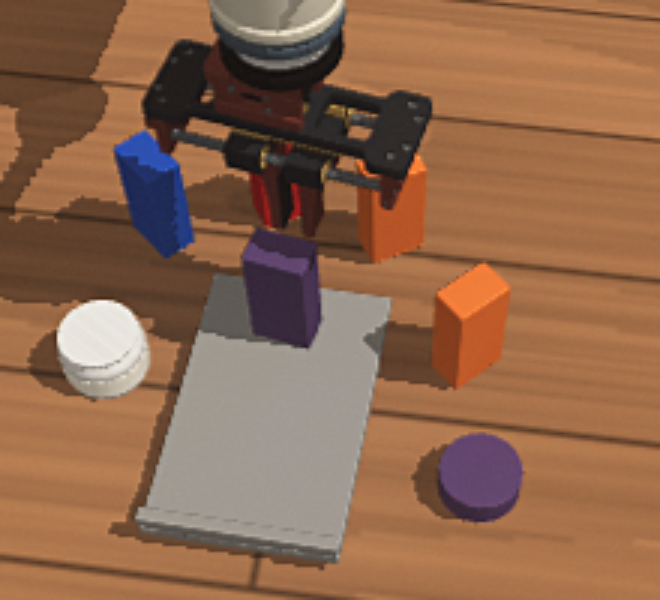

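The picture shows the fingertips at (290,200), centred behind the bar at (282,285), with clear space on all sides. Now I'll push near the top.

Request:
{"name": "apply_moves", "arguments": {
  "steps": "-0.68 -8 0 0 0 0 0;-0.68 -6 0 0 0 0 0;-0.68 -5 0 0 0 0 0;-0.68 -5 0 0 0 0 0;-0.68 -5 0 0 0 0 0;-0.68 -5 0 0 0 0 0;-0.68 -4 0 0 0 0 0"
}}

```text
time_s: 4.35
eef_pos: [0.511, -0.0508, 0.1026]
ee_rot: [[-0.985, 0.173, -0.0], [0.173, 0.985, 0.0], [0.0, -0.0, -1.0]]
wrist_force: [-0.2, -0.2, -1.4]
finger_gap: 0.164
gripper_force: 0.0
```

```bash
cat > bar.py <<'E'
from h import *
for n in('top','scene'):
    g=optics.grab_frame(n); P=pts(g); hsv=cv2.cvtColor(g['frame'],cv2.COLOR_BGR2HSV); H,S,V=[hsv[...,i].astype(int) for i in range(3)]
    m=(H>118)&(H<165)&(S>50)&(V<150)&(P[...,2]>.028)&(P[...,2]<.2)&(P[...,0]>.45)&(P[...,0]<.72)&(abs(P[...,1]+.05)<.072)
    k,l,st,ce=cv2.connectedComponentsWithStats(m.astype(np.uint8)); i=1+np.argmax(st[1:,4])
    q=P[l==i]; z=np.percentile(q[:,2],95); t=q[q[:,2]>z-.008]
    print(n,ce[i].round(),st[i,4],'ztop',z.round(3),'toprect',rect(t[:,:2]))
E
python3 bar.py; python3 go.py 473 -43.7 102
```

```text
t 4.4 p [511.3 -50.8 102.5] yaw 80.03 z [ 1.e-04 -0.e+00 -1.e+00] gap 0.1625798265954833 F [-1.   -0.66  0.54]
tool delta [38.9  0.4  0.5]Traceback (most recent call last):
  File "bar.py", line 5, in <module>
    k,l,st,ce=cv2.connectedComponentsWithStats(m.astype(np.uint8)); i=1+np.argmax(st[1:,4])
                                                                        ~~~~~~~~~^^^^^^^^^^
    return _wrapfunc(a, 'argmax', axis=axis, out=out, **kwds)
    return bound(*args, **kwds)
ValueError: attempt to get argmax of an empty sequence
```

```bash
sed -i 's/^    k,l,st,ce/    if m.sum()<30: print(n,"hidden"); continue\n&/' bar.py
python3 bar.py; python3 -c "
from h import *
g=optics.grab_frame('scene'); cv2.imwrite('pics/s2.png',cv2.resize(g['frame'][80:280,120:340],None,fx=3,fy=3))"
```

```text
top hidden
scene [209. 184.] 471 ztop 0.12 toprect (array([556.4, -58.9]), array([46. , 24.8]), 82.72)
```

View pics/s2.png

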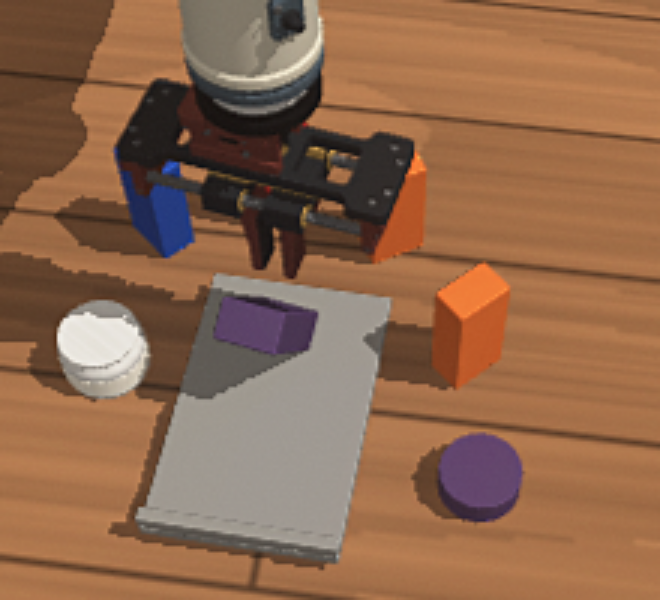

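The bar at (265,325) is tilting well over towards the stop and falling on its own. I'll hold while it settles, then back off upward.

Request:
{"name": "apply_moves", "arguments": {
  "steps": "-0.68 0 0 0 0 0 0;-0.68 0 0 0 0 0 0;-0.68 0 0 0 0 0 0;-0.68 35 0 0 0 0 0;-0.68 35 0 0 0 0 0;-0.68 0 0 0 0 0 0"
}}

```text
time_s: 5.3
eef_pos: [0.4407, -0.0383, 0.1028]
ee_rot: [[-0.985, 0.173, 0.001], [0.173, 0.985, -0.0], [-0.001, 0.0, -1.0]]
wrist_force: [0.2, 0.3, 0.5]
finger_gap: 0.16
gripper_force: 0.0
```

```bash
python3 bar.py; python3 go.py 473 -43.7 102; python3 -c "
from h import *
g=optics.grab_frame('scene'); cv2.imwrite('pics/s3.png',cv2.resize(g['frame'][80:280,120:340],None,fx=3,fy=3))"
```

```text
top [287. 194.] 741 ztop 0.056 toprect (array([574.4, -61.3]), array([45.1, 93.4]), 79.74)
scene [204. 208.] 1011 ztop 0.055 toprect (array([576.3, -62.8]), array([45.1, 96.4]), 80.02)
t 5.4 p [442.2 -38.7 103.1] yaw 80.03 z [ 1.5e-03 -3.0e-04 -1.0e+00] gap 0.16114626401291857 F [-0.05 -0.9   0.  ]
tool delta [-31.2   0.4   1.1]
```

View pics/s3.png

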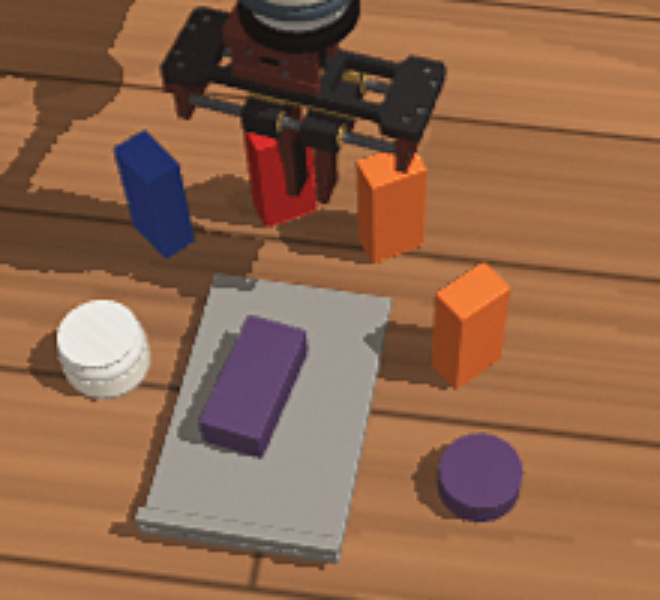

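The bar lies flat on its broad face at (255,385): centre (575,-62) mm, top at z ≈ 0.053, sides 45x95, still skewed about 8° to the plate. I'll square the fingers to the plate, drop behind the foot end and push.

Request:
{"name": "apply_moves", "arguments": {
  "steps": "-0.68 0 0 0 0 0 -7.9;-0.68 -29 -9.5 0 0 0 0;-0.68 -28 -9.5 0 0 0 0;-0.68 0 0 0 0 0 0;-0.68 0 0 30 0 0 0;-0.68 0 0 25 0 0 0;-0.68 0 0 15 0 0 0;-0.68 0 0 0 0 0 0"
}}

```text
time_s: 6.45
eef_pos: [0.4972, -0.0594, 0.0316]
ee_rot: [[-0.999, 0.036, -0.002], [0.036, 0.999, 0.0], [0.002, 0.0, -1.0]]
wrist_force: [0.8, 0.4, -0.4]
finger_gap: 0.158
gripper_force: 0.0
```

```bash
python3 go.py 576 -63 32; python3 bar.py
```

```text
t 6.45 p [497.2 -59.4  31.6] yaw 87.94 z [-2.4e-03  5.0e-04 -1.0e+00] gap 0.15786286584363407 F [ 0.77  0.43 -0.4 ]
tool delta [-78.9  -0.8  -0.6]
top [289. 184.] 357 ztop 0.056 toprect (array([597.1, -65.5]), array([44.8, 47.9]), 80.69)
scene [204. 208.] 1003 ztop 0.055 toprect (array([576.9, -63.1]), array([46.5, 96.5]), 78.99)
```

Request:
{"name": "apply_moves", "arguments": {
  "steps": "-0.68 -8 0 0 0 0 0;-0.68 -7 0 0 0 0 0;-0.68 -7 0 0 0 0 0;-0.68 -7 0 0 0 0 0;-0.68 -7 0 0 0 0 0;-0.68 -7 0 0 0 0 0;-0.68 -7 0 0 0 0 0;-0.68 -7 0 0 0 0 0;-0.68 -7 0 0 0 0 0;-0.68 0 0 0 0 0 0"
}}

```text
time_s: 7.8
eef_pos: [0.5626, -0.062, 0.0325]
ee_rot: [[-0.999, 0.036, 0.0], [0.036, 0.999, -0.0], [-0.0, -0.0, -1.0]]
wrist_force: [-0.5, 0.4, -0.9]
finger_gap: 0.16
gripper_force: 0.0
```

```bash
python3 go.py 576 -63 32; python3 bar.py
```

```text
t 7.8 p [562.6 -62.   32.5] yaw 87.94 z [ 5.e-04 -0.e+00 -1.e+00] gap 0.16026990189585139 F [-0.48  0.42 -0.85]
tool delta [-13.4  -0.5   0.5]
top hidden
scene [202. 228.] 1056 ztop 0.055 toprect (array([624. , -57.9]), array([45.1, 97.5]), 88.17)
```

The bar is now flush with the fingers and squared to the plate (88.2° vs 87.9°), about 10 mm short of the stop.

Request:
{"name": "apply_moves", "arguments": {
  "steps": "-0.68 -3 0 0 0 0 0;-0.68 -3 0 0 0 0 0;-0.68 -2 0 0 0 0 0;-0.68 -1 0 0 0 0 0;-0.68 0 0 0 0 0 0"
}}

```text
time_s: 8.52
eef_pos: [0.5712, -0.0623, 0.0327]
ee_rot: [[-0.999, 0.036, 0.0], [0.036, 0.999, -0.0], [-0.0, -0.0, -1.0]]
wrist_force: [0.1, -0.6, -0.6]
finger_gap: 0.159
gripper_force: 0.0
```

Request:
{"name": "apply_moves", "arguments": {
  "steps": "-0.68 -1 0 0 0 0 0;-0.68 -1 0 0 0 0 0;-0.68 0 0 0 0 0 0"
}}

```text
time_s: 8.9
eef_pos: [0.5731, -0.0623, 0.0327]
ee_rot: [[-0.999, 0.036, 0.0], [0.036, 0.999, 0.0], [-0.0, 0.0, -1.0]]
wrist_force: [-0.1, 0.3, 1.0]
finger_gap: 0.159
gripper_force: 0.3
```

```bash
python3 go.py 576 -63 32; python3 bar.py
```

```text
t 8.9 p [573.1 -62.3  32.7] yaw 87.94 z [ 2.e-04  0.e+00 -1.e+00] gap 0.15918854086095974 F [-0.11  0.34  0.98]
tool delta [-2.9 -0.5  0.7]
top hidden
scene [201. 232.] 1041 ztop 0.055 toprect (array([634.5, -58.1]), array([45.4, 97.7]), 87.59)
```

Still no contact force, so I'll keep going 1 mm at a time and watch the wrist force.

Request:
{"name": "apply_moves", "arguments": {
  "steps": "-0.68 -1 0 0 0 0 0;-0.68 0 0 0 0 0 0"
}}

```text
time_s: 9.25
eef_pos: [0.5735, -0.0624, 0.0327]
ee_rot: [[-0.999, 0.036, -0.001], [0.036, 0.999, 0.0], [0.001, 0.0, -1.0]]
wrist_force: [-5.3, -0.4, 3.6]
finger_gap: 0.159
gripper_force: 2.5
```

Request:
{"name": "apply_moves", "arguments": {
  "steps": "-0.68 -1 0 0 0 0 0;-0.68 0 0 0 0 0 0"
}}

```text
time_s: 9.5
eef_pos: [0.5735, -0.0624, 0.0327]
ee_rot: [[-0.999, 0.036, -0.004], [0.036, 0.999, 0.0], [0.004, 0.0, -1.0]]
wrist_force: [-9.7, 0.6, 6.1]
finger_gap: 0.158
gripper_force: 4.8
```

Request:
{"name": "apply_moves", "arguments": {
  "steps": "-0.68 -1 0 0 0 0 0;-0.68 0 0 0 0 0 0"
}}

```text
time_s: 9.75
eef_pos: [0.5735, -0.0624, 0.0327]
ee_rot: [[-0.999, 0.036, -0.006], [0.036, 0.999, 0.0], [0.006, 0.0, -1.0]]
wrist_force: [-14.1, 0.6, 8.5]
finger_gap: 0.158
gripper_force: 7.0
```

The bar is seated: force is up to 14 N and it no longer moves. I'll draw straight back, then up.

Request:
{"name": "apply_moves", "arguments": {
  "steps": "-0.68 3 0 0 0 0 0;-0.68 5 0 0 0 0 0;-0.68 20 0 0 0 0 0;-0.68 30 0 0 0 0 0;-0.68 20 0 -20 0 0 0;-0.68 30 0 -50 0 0 0;-0.68 30 0 -50 0 0 0;-0.68 0 0 -50 0 0 0;-0.68 0 0 0 0 0 0"
}}

```text
time_s: 10.88
eef_pos: [0.4398, -0.0579, 0.2078]
ee_rot: [[-0.999, 0.036, 0.01], [0.036, 0.999, -0.002], [-0.01, -0.002, -1.0]]
wrist_force: [0.2, 0.4, -0.5]
finger_gap: 0.162
gripper_force: 0.0
```

```bash
python3 go.py 576 -63 32; python3 bar.py
python3 - <<'E'
from h import *
a=optics.grab_frame('scene')['frame'][100:320,120:340]; b=optics.grab_frame('top')['frame'][80:300,180:400]
cv2.imwrite('pics/f.png',cv2.resize(np.hstack([a,b]),None,fx=1.8,fy=1.8,interpolation=cv2.INTER_CUBIC))
E
```

```text
t 10.875 p [439.8 -57.9 207.8] yaw 87.93 z [ 0.0101 -0.002  -0.9999] gap 0.16174629875036567 F [ 0.16  0.36 -0.51]
tool delta [-1.345e+02  1.000e-01  1.772e+02]
top [285. 170.] 738 ztop 0.056 toprect (array([632.9, -56.3]), array([45.2, 94.2]), 87.88)
scene [201. 232.] 1037 ztop 0.055 toprect (array([634.8, -58.3]), array([45.2, 95.9]), 88.28)
```

View pics/f.png

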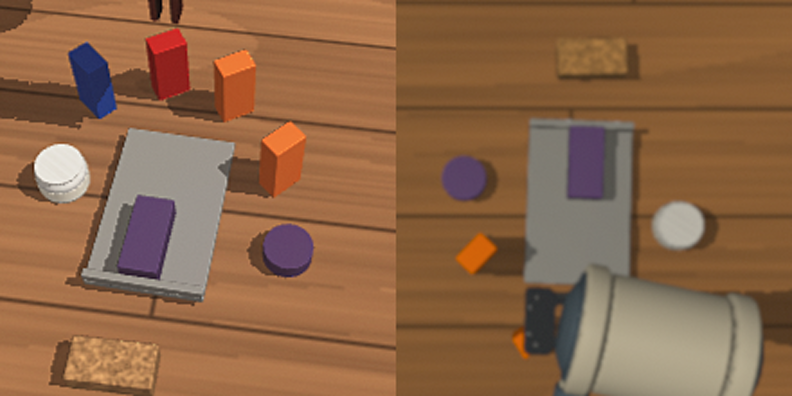

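The bar lies flat with its leading end square against the stop (left (148,270), right (586,128)). Its yaw is about 88°, matching the plate's 87.8°. The puck, tin, cork and look-alikes have not moved, and the fingers are clear.

```bash
python3 -c "
from plant import r
print(r.hand_in())"
```

```text
the job is handed in; nothing more can be done
None
```

I tipped the bar onto its broad face, pushed it squarely against the stop and drew the fingers clear, with the puck, tin and cork block left in place; I handed the job in at about 11 s and got no verdict back.

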